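# Inspection lamp over the brake disc

## Robot

A 7-joint arm with a two-finger parallel gripper is mounted at the origin on the work surface. World frame = base frame: x ahead of the robot, y to its left, z up, the work surface at z = 0. Lengths are in m, angles in rad, forces in N, time in s.
With the tool pointing down it reaches from about 0.35 to 0.9 m from the base axis. Payload 8.1 kg.
Tool frame: the origin (TCP) lies midway between the tips of the shut fingers; the grasp point (between the pads) lies 19 mm behind it; z points along the fingers, x is the direction in which the jaws open and shut, and the axes are right-handed (so a half turn about z gives the same grasp; the last joint's range is limited). The gripper opens to 92 mm and grips with 3 to 60 N. Pads are 19 mm wide; open, the fingers measure 130 mm over their backs; the gripper's body (75 mm by 190 mm) begins 47 mm behind the grasp point.
Start: joints at [1.065, 0.434, 0.025, 1.573, -0.012, 1.134, -0.075], TCP at [0.245, -0.575, 0.227] pointing down, gripper open.
Joint ranges: [-2.62, 2.62], [-0.44, 2.09], [-1.27, 1.32], [0.08, 2.57], [-1.32, 4.46], [0.12, 2], [-2.74, 2.74]. Speed limits (rad/s): [2.22, 2.22, 3.01, 3.01, 3.14, 3.14, 3.14].

## Interface

Orientations are given as a rotation vector (axis times angle).
In Python, from cell import arm gives the robot as it stands.
- The arm moves only by the tool jog_arm, never from a script. Its argument "commands" is a list of rows, each an object with "translation": the shift along the tool's x, y, z in mm, a list of three; "turn": the turn, a rotation vector about the tool's x, y, z in rad, a list of three. A call has 1 to 12 rows; each row is the pose to reach, as a shift and turn from the pose commanded when the call began, along the tool's axes at that moment; what a row does not reach only later rows make up. A row lasts 1/12 s, in which the tool goes at most 41.7 mm and 7.16 degrees, less where a joint would pass 70% of its speed; a pose out of reach is approached as far as the arm can. A call with a gripper value outside its range is refused whole. "claw" is the closure, from -1 (fully open) to 1 (shut), so that 0 is half open, set as the call begins (left out, the last holds). The fingers move at their own pace and stop on an object; "grip_force" is the grip in N (left out, the last holds). Time passes only in rows, so rows that repeat a pose let the fingers close. It gives the time, the measured TCP pose, the force and the opening at its end, in the units of the state.
- arm.observe(): the state, without advancing time (a new reading comes with each control period).
- arm.get_image(name): name is "scene" or "top" or "wrist"; returns the picture (384x512x3 uint8, blue, green, red); there is no depth.
- arm.camera_info(name): a dict with "vertical_fov" (degrees; the focal length in pixels is half the picture's height over the tangent of half this angle, whatever the lens; pixels are square), "cx", "cy" (the principal point, pixels), "eye" and "rotation" of the camera in the world. Camera axes: x right, y up, looking along -z (the intrinsics and any distortion apply to the point x, -y, -z); pixel columns grow to the right and rows downward; lengths in m; the calibration is good to about 2 mm. A picture is of the moment at which its call begins: read the wrist's pose just before it. camera_info takes no time and is no camera call; for the wrist camera it gives the pose at the moment of the call.
- arm.sign_off(): hands the job in, once; it reports no verdict.
Trained networks look in the newest picture that a camera, given by its name, has taken for a name from the list of things; names that differ only in an ending like _2 or _b are one class to them, and where a whole thing is asked for, a point or a joint stands for the part that bears it (a point fixed in the world has none). Each returns a list of dicts, best first, with "confidence" (0 to 1); they miss things now and then, are a little off and sometimes report something else, mostly with a low value. They report only what shows in the picture. A call takes as long as a camera call. They do not tell look-alikes from the thing itself.
- arm.trace(camera, query): "region" (384x512 bool, what is visible of it) and "box" ([left, top, width, height] in pixels, round what is visible of it).
- arm.landmark_of(camera, query): "at" ([column, row] in pixels: a listed point, or the origin of a listed thing).
The state is a dict: "clock": time; "joints": joint angles; "dq": joint speeds; "joint_efforts": joint torques, N m; "position": TCP position; "ee_rot": TCP orientation; "force": force on the tool from outside, world axes, zero at the start; "ft_torque": the same for the moment, N m; "width": opening from 0.0 (shut) to 1.0 (fully open).
Only numpy, scipy, OpenCV 4.12 (cv2) and the standard library are available. Lean on these libraries where they do the work, as an engineer would, in place of code of your own. Each camera call takes 0.05 s, during which the arm holds its last target. There are 200 camera calls.

## Task

Swing the red retaining arm of the lamp dock all the way out until it clicks into its end stop and stays there, then draw the orange inspection lamp out of its dock. Turn the lamp level with its light strip facing straight down and hold it raised about 17 cm above the bench with the strip over the centre of the brake disc, not touching the disc; leave everything else on the bench where it is. Finish while still holding the lamp steady there: do not put it down or let go.

Things in the scene. Friction and masses are not known exactly. Their poses are not given: they have to be found in the camera images.
- dock: Fixed lamp dock: dark base plate 190 x 100 x 12 mm, with an outrigger to +y carrying a steel post (22 mm across, 176 mm high) at x +80, y +100. Origin under the base. A black pocket holds the lamp's tail 50 mm deep, 1.5 mm play per side, walls 6 mm. Lamp and pocket lean 45 degrees from vertical towards the dock's +x. Yaw -0.3 to 0.3 rad; left or right of the robot, the disc on the other.
- dock_mouth (a point): Centre of the pocket's mouth on the lamp's axis, at x -15, y 0, z +65 mm in the dock's frame. The lamp comes out along direction (0.707, 0, 0.707) of the dock's frame. A steel tongue 20 mm wide lies under the lamp (strip side) up to 60 mm beyond the mouth.
- latch (a joint): Swing of the red retaining arm about the upright post, rad. Near 0 (start 0 to 0.2) it points to the dock's -y, above the lamp's upper end, blocking it; it grows anticlockwise from above, tip towards dock +x, then +y. End stop 1.75. A sprung ball resists (about 1 N at the knob) from 1.4, is passed at 1.6, then holds the arm at the stop. Elsewhere light friction (0.04 N m): it stays where left.
- latch_hinge (a point): Point on the arm's swing axis, in the post, at x +80, y +100, z +210 mm in the dock's frame.
- latch_knob (a point): Middle of the arm's black upright knob (15 mm diameter, 36 mm tall, from 192 to 228 mm above the bench; this point at 210 mm), 120 mm from the swing axis. The arm below it is 14 mm wide and 12 mm thick, from 180 to 192 mm above the bench.
- lamp: Loose stick lamp, 190 long, 32 wide, 24 mm thick, 0.2 to 0.33 kg, evenly weighted; black rubber tail half, orange head. Origin at its middle; x towards the head, y across the width, z out of its back (light strip on the -z face). Docked: tail down, back facing up and to dock -x, y level along dock y; origin 45 mm beyond the mouth, 140 mm stands free. Grip across its 32 mm width.
- lamp_light (a point): Centre of the white light strip (68 x 24 mm) on the lamp, at x +54, y 0, z -12 mm in the lamp's frame.
- disc: Fixed steel brake disc lying flat on the bench, 220 mm diameter and 20 mm thick, with a darker raised hat 136 mm across up to 40 mm. Origin under its centre.
- cartridge: Bystander: red sealant cartridge with nozzle, 50 mm diameter, 200 mm tall, origin under its base.
- spray: Bystander: white bottle with green cap, 52 mm diameter, 150 mm tall, origin under its base.
- mug: Bystander: blue mug, 80 mm diameter, 90 mm tall, origin under its base.
- bulb_box: Bystander: small yellow box, 50 x 40 x 35 mm, origin under its base.
- spanner: Bystander: steel spanner lying flat.
- tape: Bystander: roll of blue tape lying flat, 90 mm diameter, 25 mm tall.
- tin: Bystander: brass-coloured tin, 66 mm diameter, 70 mm tall, origin under its base.
Mind the look-alikes: they are no part of the job. There is more than one size of the lamp; the job needs the middle-sized.

How it is judged:
On the way, in this order (a step that is already met when the one before it is completed fails the run):
1. the retaining arm is swung out past its detent to the end stop while the lamp is still in its pocket (value of joint latch above 1.66 rad and distance between lamp and dock_mouth below 0.06 m), for 0.2 s.
2. the lamp is drawn clear of the dock (distance between lamp and dock_mouth above 0.105 m and contact force between lamp and dock below 0.2 N and contact force between lamp and the fingers above 2 N), for 0.1 s.
At the end, for the whole second after the job is handed in: The arm rests at its end stop (joint above 1.66 rad); the fingers hold the lamp, still, its back up and light strip down within 0.2 rad of level, its middle 120 to 230 mm above the bench, the strip's centre within 50 mm horizontally of the disc's centre, and neither dock nor disc touches it (value of joint latch above 1.66 rad and angle between lamp's own z axis and vertical below 0.2 rad and height (world z) of lamp between 0.12 and 0.23 m and horizontal distance between lamp_light and disc below 0.05 m and contact force between lamp and the fingers above 2 N and contact force between lamp and dock below 0.2 N and contact force between lamp and disc below 0.2 N and linear speed of lamp below 0.03 m/s); the arm keeps its last pose, push and grip.
It fails at once if the lamp knocks the disc (contact force between lamp and disc above 1 N).
It fails at once if a bystander is disturbed (distance of any of cartridge, spray, mug, bulb_box, spanner, tape, tin from where it was at the start of the episode above 0.03 m).
It also fails if it takes over 64 s, if anything falls off the work surface, if the arm or the gripper's body presses on something with over 40 N, if the wrist force passes 120 N, or if a joint passes its speed limit or range.

## Working session

There is one attempt and no reset: what is moved stays moved. The work goes in short steps, Python scripts to look and compute and a tool call to move; the robot and the scene stay as the last step left them, time stands still between calls to the robot, and variables do not carry over. Pictures are saved under pics/ and viewed, about 8 in all and at most 12, crops included, and the job is handed in when it is done.

Besides the shell and the picture viewer there is one more tool, called after "Emit:" as name([rows], argument=value, ...), one row to a line, values as JSON. jog_arm: Moves the arm, as the interface text tells. Its arguments: {"type":"object","properties":{"commands":{"type":"array","items":{"type":"object","properties":{"translation":{"type":"array","items":{"type":"number"}},"turn":{"type":"array","items":{"type":"number"}}}}},"claw":{"type":"number"},"grip_force":{"type":"number"}},"required":["commands"]}

```bash
ls; mkdir -p pics; python3 - <<'E'
from cell import arm
import cv2
s=arm.observe();print({k:s[k] for k in('clock','position','ee_rot','force','width')})
a=arm.get_image("scene");b=arm.get_image("top")
for n in("scene","top","wrist"):print(n,arm.camera_info(n))
cv2.imwrite("pics/scene0.png",a);cv2.imwrite("pics/top0.png",b)
for c in("scene","top"):
  for q in("dock","dock_mouth","latch_hinge","latch_knob","lamp","lamp_light","disc"):
    print(c,q,[(round(d["confidence"],2),[round(float(x),1) for x in d["at"]]) for d in arm.landmark_of(c,q)])
E
```

```text
pics
{'clock': 0.0, 'position': array([ 0.24472038, -0.57451738,  0.22591278]), 'ee_rot': array([-2.62014026e+00,  1.73190662e+00,  2.26603812e-03]), 'force': array([ 0.20949034, -0.00613884, -0.00500517]), 'width': 0.9960793289781834}
scene {'vertical_fov': 56.97957960748989, 'cx': 251.40714726584724, 'cy': 193.02176015889944, 'eye': array([1.17398605, 0.26166412, 0.75351337]), 'rotation': array([0.54068051, 0.85176951, 1.81779752])}
top {'vertical_fov': 54.38705727985584, 'cx': 254.42280700649442, 'cy': 192.26272988084148, 'eye': array([ 0.38219225, -0.05112935,  1.27619076]), 'rotation': array([ 0.06304681, -0.05895946, -1.56762356])}
wrist {'vertical_fov': 58.33171343187384, 'cx': 253.32506918553807, 'cy': 186.70283991635597, 'eye': array([ 0.32075914, -0.54246343,  0.38311896]), 'rotation': array([-0.27298689,  0.18158128, -1.15681154])}
scene dock [(0.68, [407.2, 314.5]), (0.6, [202.2, 204.6]), (0.18, [281.5, 205.2])]
scene dock_mouth [(0.95, [204.8, 186.2])]
scene latch_hinge [(0.77, [209.8, 174.0])]
scene latch_knob [(0.77, [168.1, 165.8])]
scene lamp [(0.73, [221.4, 156.8]), (0.57, [198.2, 182.6])]
scene lamp_light [(0.78, [156.5, 189.7]), (0.71, [214.0, 153.8]), (0.51, [188.6, 185.1])]
scene disc [(0.66, [413.4, 220.0]), (0.65, [323.1, 243.0])]
top dock [(0.81, [306.1, 190.3])]
top dock_mouth [(0.71, [302.1, 195.0]), (0.26, [373.7, 229.3])]
top latch_hinge [(0.65, [280.2, 157.7]), (0.4, [307.4, 166.6])]
top latch_knob [(0.68, [317.9, 157.5]), (0.17, [240.3, 119.7])]
top lamp [(0.91, [306.6, 185.1]), (0.72, [344.8, 184.0]), (0.59, [315.4, 267.0]), (0.5, [389.9, 181.8])]
top lamp_light [(0.84, [329.7, 277.7]), (0.81, [351.0, 190.5])]
top disc [(0.75, [187.6, 190.4]), (0.49, [284.2, 157.5]), (0.16, [365.0, 146.7])]
```

```bash
python3 - <<'E'
import cv2
for n in("scene0","top0"):
  i=cv2.imread(f"pics/{n}.png");cv2.imwrite(f"pics/{n}b.png",cv2.resize(i,(800,600),interpolation=cv2.INTER_CUBIC))
E
```

```text
(no output)
```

View pics/scene0b.png

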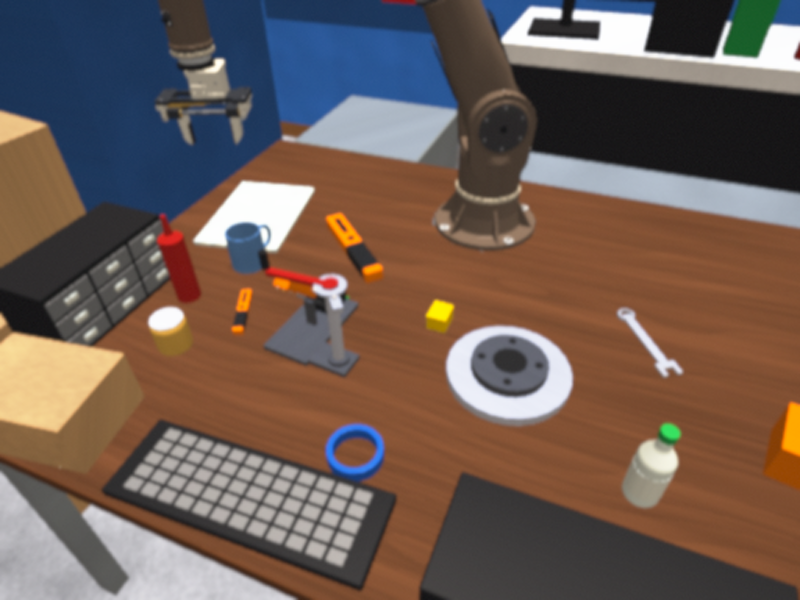

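View pics/top0b.png

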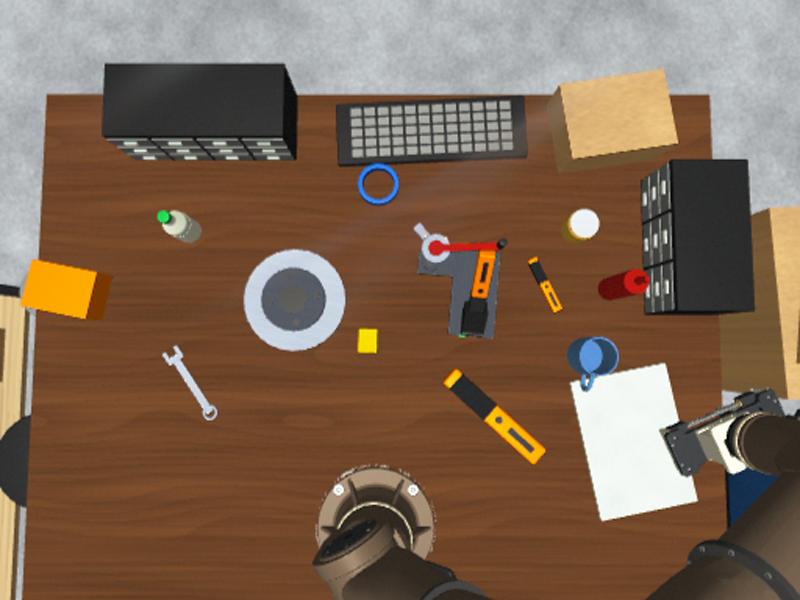

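The scene view shows the dock at about (320,320) of 800x600, with the lamp in it. The red arm runs from its post at (330,285) to the knob at (265,260).

The top view gives these positions (800x600 px):
- **Docked lamp:** (480,280)
- **Hinge:** (436,248)
- **Knob:** (502,243)
- **Disc:** (295,300)

Candidates for the lamp:
- **Docked lamp:** (480,280), middle-sized. I choose this one.
- **Large lamp lying on the bench:** (495,415).
- **Small lamp lying on the bench:** (545,285).

For the disc, the blue tape at (378,184) is a look-alike.

```bash
cat > h.py <<'E'
import numpy as np, cv2
from scipy.spatial.transform import Rotation as R
from scipy.optimize import least_squares
from cell import arm
def cam(n): 
    c=arm.camera_info(n); return dict(f=192/np.tan(np.radians(c["vertical_fov"])/2),cx=c["cx"],cy=c["cy"],eye=np.array(c["eye"]),R=R.from_rotvec(c["rotation"]).as_matrix())
def proj(c,p):
    q=c["R"].T@(np.asarray(p)-c["eye"]); return np.array([c["cx"]+c["f"]*q[0]/-q[2], c["cy"]-c["f"]*q[1]/-q[2]])
def ray(c,uv):
    d=c["R"]@np.array([(uv[0]-c["cx"])/c["f"],-(uv[1]-c["cy"])/c["f"],-1]); return d/np.linalg.norm(d)
def onplane(c,uv,z):
    d=ray(c,uv); return c["eye"]+d*(z-c["eye"][2])/d[2]
def tri(obs):  # list of (cam,uv)
    A=sum(np.eye(3)-np.outer(ray(c,u),ray(c,u)) for c,u in obs)
    b=sum((np.eye(3)-np.outer(ray(c,u),ray(c,u)))@c["eye"] for c,u in obs)
    p=np.linalg.solve(A,b); return p,[np.round(proj(c,p)-u,1) for c,u in obs]
def local(q):  # dock frame points, mm
    return {"dock":(0,0,0),"dock_mouth":(-.015,0,.065),"latch_hinge":(.08,.1,.21),"latch_knob":(.08+.12*np.sin(q),.1-.12*np.cos(q),.21),
     "lamp":(-.015+.045*.7071,0,.065+.045*.7071)}
def world(v,n):
    x,y,a,q=v; p=np.array(local(q)[n]); return np.r_[R.from_euler('z',a).as_matrix()[:2,:2]@p[:2]+[x,y],p[2]]
def fit(obs,v0): # obs: (cam,name,uv)
    f=lambda v:np.concatenate([proj(c,world(v,n))-u for c,n,u in obs])
    r=least_squares(f,v0,loss='soft_l1',f_scale=2); return r.x,[(n,np.round(f(r.x)[2*i:2*i+2],1)) for i,(c,n,u) in enumerate(obs)]
E
python3 - <<'E'
from h import *
s,t=cam("scene"),cam("top")
S={"dock":(202.2,204.6),"dock_mouth":(204.8,186.2),"latch_hinge":(209.8,174),"latch_knob":(168.1,165.8),"lamp":(198.2,182.6)}
T={"dock":(306.1,190.3),"dock_mouth":(302.1,195),"latch_hinge":(280.2,157.7),"latch_knob":(317.9,157.5),"lamp":(306.6,185.1)}
for k in S: print(k,*tri([(s,S[k]),(t,T[k])]))
o=[(s,k,np.array(u)) for k,u in S.items()]+[(t,k,np.array(u)) for k,u in T.items()]
v,r=fit(o,[.5,-.2,0,.1]);print(v);[print(x) for x in r]
for k in S:print(k,world(v,k).round(3))
print("disc",onplane(t,(187.6,190.4),.04),tri([(s,(323.1,243)),(t,(187.6,190.4))]))
w=cam("wrist");st=arm.observe();Rt=R.from_rotvec(st["ee_rot"]).as_matrix()
print("cam in tool",Rt.T@(w["eye"]-st["position"]),"\n",(Rt.T@w["R"]).round(3),"\nRt",Rt.round(3))
E
```

```text
dock [ 0.48504462 -0.2176009   0.00761444] [array([-2.1, -0.1]), array([-1.8,  0.9])]
dock_mouth [ 0.46748976 -0.20202432  0.07307141] [array([0.1, 0. ]), array([ 0.1, -0. ])]
latch_hinge [ 0.56429495 -0.12082009  0.21161399] [array([-0.6, -0. ]), array([-0.5,  0.2])]
latch_knob [ 0.56860159 -0.23501749  0.20938414] [array([1.8, 0.2]), array([ 1.4, -0.8])]
lamp [ 0.49481677 -0.20919371  0.10583505] [array([-1.1, -0.1]), array([-0.9,  0.5])]
[ 0.47810251 -0.21150102 -0.0795347   0.10016745]
('dock', array([0.9, 0.7]))
('dock_mouth', array([-1.3,  0.6]))
('latch_hinge', array([0.1, 1. ]))
('latch_knob', array([ 0.8, -0.4]))
('lamp', array([-1.8,  2. ]))
('dock', array([-3.8,  3.1]))
('dock_mouth', array([2.3, 1.5]))
('latch_hinge', array([-1.4, -0.2]))
('latch_knob', array([ 2.5, -0.8]))
('lamp', array([-0.1,  0.7]))
dock [ 0.478 -0.212  0.   ]
dock_mouth [ 0.463 -0.21   0.065]
latch_hinge [ 0.566 -0.118  0.21 ]
latch_knob [ 0.568 -0.238  0.21 ]
lamp [ 0.495 -0.213  0.097]
disc [0.48414724 0.17412807 0.04      ] (array([ 0.48838796,  0.17955586, -0.00321152]), [array([ 0.9, -0. ]), array([ 0.7, -0.2])])
cam in tool [ 1.79105868e-05 -8.25046959e-02 -1.57094472e-01] 
 [[ 1.    -0.001 -0.001]
 [-0.001 -0.952 -0.305]
 [-0.     0.305 -0.952]] 
Rt [[ 0.392 -0.92   0.   ]
 [-0.92  -0.392 -0.   ]
 [ 0.     0.    -1.   ]]
```

Emit:
jog_arm([
  {"translation":[0,0,-40],"turn":[0,0,0]},
  {"translation":[0,0,-80],"turn":[0,0,-0.1]},
  {"translation":[-10,-20,-104],"turn":[0,0,-0.22]},
  {"translation":[-28,-56,-104],"turn":[0,0,-0.34]},
  {"translation":[-46,-92,-104],"turn":[0,0,-0.46]},
  {"translation":[-64,-128,-104],"turn":[0,0,-0.58]},
  {"translation":[-82,-164,-104],"turn":[0,0,-0.7]},
  {"translation":[-100,-200,-104],"turn":[0,0,-0.82]},
  {"translation":[-118,-236,-104],"turn":[0,0,-0.94]},
  {"translation":[-136,-272,-104],"turn":[0,0,-1.06]},
  {"translation":[-154,-308,-104],"turn":[0,0,-1.168]},
  {"translation":[-172,-344,-104],"turn":[0,0,-1.168]},
])

```text
clock: 1.8
position: [0.4949, -0.2804, 0.331]
ee_rot: [3.141, 0.01, 0.001]
force: [-0.0, -1.5, -0.4]
width: 1.001
```

```bash
cat >> h.py <<'E'
def delta(p,M):  # target TCP position, rotation matrix -> tool shift mm, turn
    s=arm.observe();Rt=R.from_rotvec(s["ee_rot"]).as_matrix()
    print("t",round(s["clock"],2),"pos",s["position"].round(4),"F",s["force"].round(1),"w",round(s["width"],3),"j",s["joints"].round(2))
    print("shift",(Rt.T@(np.array(p)-s["position"])*1000).round(0),"turn",R.from_matrix(Rt.T@M).as_rotvec().round(3))
def rot(zdir_tilt,xang): # tool down with jaw x at world angle xang, then turned about tool x by tilt
    down=np.array([[1,0,0],[0,-1,0],[0,0,-1.]])
    return R.from_euler('z',xang).as_matrix()@down@R.from_euler('x',zdir_tilt).as_matrix()
E
python3 - <<'E'
from h import *
delta([.53,-.24,.33],rot(0,0))
E
```

```text
t 1.8 pos [ 0.4949 -0.2804  0.331 ] F [-0.  -1.5 -0.4] w 1.001 j [ 0.68  0.3  -0.35  1.53  0.1   1.33  0.33]
shift [ 35. -40.   1.] turn [ 0.    -0.     0.007]
```

Emit:
jog_arm([
  {"translation":[35,-40,0],"turn":[0,0,0]},
  {"translation":[35,-40,0],"turn":[0,0,0]},
  {"translation":[35,-40,0],"turn":[0,0,0]},
])

```text
clock: 2.05
position: [0.5316, -0.2373, 0.3307]
ee_rot: [-3.14, -0.011, -0.002]
force: [-0.7, 0.7, 0.7]
width: 0.996
```

```bash
python3 - <<'E'
from h import *
w=cam("wrist");i=arm.get_image("wrist")
n={}
for q in("dock","dock_mouth","latch_hinge","latch_knob","lamp"):
    l=arm.landmark_of("wrist",q);print(q,[(round(d["confidence"],2),np.round(d["at"],1)) for d in l]); n[q]=[np.array(d["at"]) for d in l]
v=[ 0.4781,-0.2115,-0.0795,0.1]
for q in n: print("pred",q,proj(w,world(v,q)).round(1))
np.save("w1.npy",{"cam":w},allow_pickle=True)
cv2.imwrite("pics/w1.png",cv2.resize(i,(800,600)))
delta(world(v,"latch_knob"),rot(0,0.02))
E
```

```text
dock [(0.67, array([215.8, 121.2]))]
dock_mouth [(0.75, array([198., 126.]))]
latch_hinge [(0.71, array([300.4,  23.9])), (0.47, array([297.1, 181.6]))]
latch_knob [(0.73, array([297.1, 177.8])), (0.73, array([224.5, 129.4])), (0.45, array([215., 120.]))]
lamp [(0.69, array([ 36.6, 144.9])), (0.63, array([242.4, 227.8])), (0.62, array([220.3, 129.3]))]
pred dock [215.1 119.4]
pred dock_mouth [197.3 124.5]
pred latch_hinge [301.2  25.6]
pred latch_knob [296.9 181.3]
pred lamp [221.  130.7]
t 2.35 pos [ 0.5281 -0.2436  0.3308] F [ 0.6 -0.   0.7] w 0.997 j [ 0.6   0.33 -0.36  1.49  0.12  1.34  0.23]
shift [ 40.  -6. 121.] turn [ 0.001  0.    -0.023]
```

View pics/w1.png

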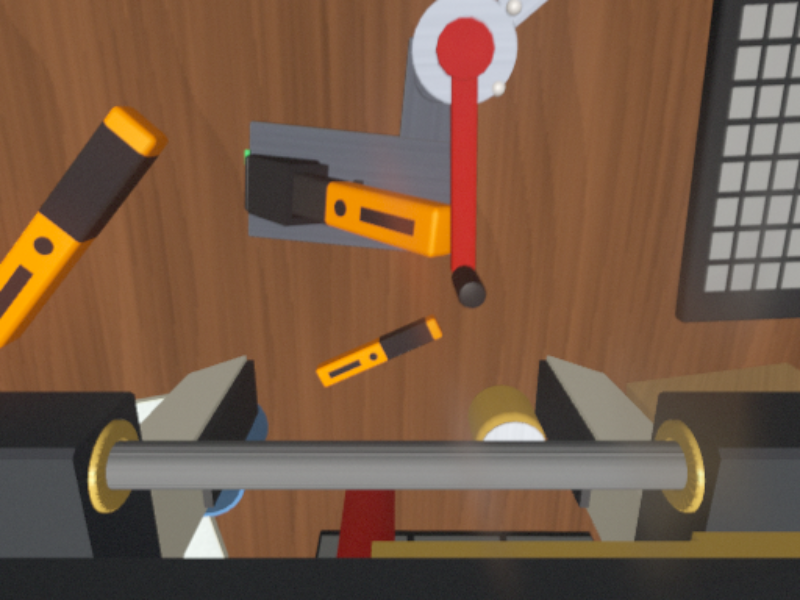

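The docked lamp is at (390,215), with its tail in the pocket at (285,190). The red arm runs from the hub at (465,48) to the knob at (466,282), across the lamp's head. The large and small look-alikes lie loose on the bench at (85,200) and (380,355). My predictions fall within 2–3 px of the picture.

```bash
python3 - <<'E'
from h import *
s,t=cam("scene"),cam("top"); w=np.load("w1.npy",allow_pickle=True).item()["cam"]
S={"dock":(202.2,204.6),"dock_mouth":(204.8,186.2),"latch_hinge":(209.8,174),"latch_knob":(168.1,165.8),"lamp":(198.2,182.6)}
T={"dock":(306.1,190.3),"dock_mouth":(302.1,195),"latch_hinge":(280.2,157.7),"latch_knob":(317.9,157.5),"lamp":(306.6,185.1)}
W={"dock":(215.8,121.2),"dock_mouth":(198,126),"latch_hinge":(300.4,23.9),"latch_knob":(297.5,178.4),"lamp":(220.3,129.3)}
o=[(c,k,np.array(u)) for c,D in((s,S),(t,T),(w,W),(w,W)) for k,u in D.items()]
for k in("latch_knob","lamp","latch_hinge"):print(k,*tri([(s,S[k]),(t,T[k]),(w,W[k])]))
v,r=fit(o,[.478,-.21,-.08,.1]);print(v.round(4));[print(x) for x in r[:15]]
np.save("v.npy",v)
for k in S:print(k,world(v,k).round(4))
k=world(v,"latch_knob");k[2]=.203;delta(k,rot(0,v[2]+v[3]))
# circle path of knob in tool frame for grip pose
hi=world(v,"latch_hinge")
M=rot(0,v[2]+v[3])
for q in np.arange(v[3],1.86,.125):
    p=world([*v[:3],q],"latch_knob"); p[2]=.203; print(round(q,2),(M.T@(p-k)*1000).round(0),"yaw turn",round(-(q-v[3]),3))
E
```

```text
latch_knob [ 0.56860785 -0.2352746   0.20942112] [array([1.7, 0.1]), array([ 1.5, -0.8]), array([-0.1, -0.6])]
lamp [ 0.49479556 -0.20950668  0.1057286 ] [array([-1.2, -0.1]), array([-0.8,  0.5]), array([-0.1, -0.5])]
latch_hinge [ 0.56474805 -0.1194458   0.21283425] [array([-0.3, -0.2]), array([-0.9,  0. ]), array([-0.2,  3. ])]
[ 0.4788 -0.2118 -0.0607  0.0939]
('dock', array([0.7, 0.9]))
('dock_mouth', array([-1.6,  0.7]))
('latch_hinge', array([0.8, 0.9]))
('latch_knob', array([ 1.2, -0.2]))
('lamp', array([-1.9,  2.2]))
('dock', array([-3.7,  2.9]))
('dock_mouth', array([2.5, 1.3]))
('latch_hinge', array([-1.9,  0.2]))
('latch_knob', array([ 2. , -0.9]))
('lamp', array([-0.1,  0.5]))
('dock', array([-0.2, -1.6]))
('dock_mouth', array([-0.2, -1. ]))
('latch_hinge', array([-0.6, -0.3]))
('latch_knob', array([0. , 1.3]))
('lamp', array([1.4, 1.3]))
dock [ 0.4788 -0.2118  0.    ]
dock_mouth [ 0.4638 -0.2109  0.065 ]
latch_hinge [ 0.5647 -0.1168  0.21  ]
latch_knob [ 0.5687 -0.2368  0.21  ]
lamp [ 0.4956 -0.2128  0.0968]
t 2.35 pos [ 0.5281 -0.2436  0.3308] F [ 0.6 -0.   0.7] w 0.997 j [ 0.6   0.33 -0.36  1.49  0.12  1.34  0.23]
shift [ 41.  -7. 128.] turn [ 0.001  0.    -0.036]
0.09 [0. 0. 0.] yaw turn -0.0
0.22 [15. -1.  0.] yaw turn -0.125
0.34 [30. -4.  0.] yaw turn -0.25
0.47 [44. -8.  0.] yaw turn -0.375
0.59 [ 58. -15.   0.] yaw turn -0.5
0.72 [ 70. -23.   0.] yaw turn -0.625
0.84 [ 82. -32.   0.] yaw turn -0.75
0.97 [ 92. -43.   0.] yaw turn -0.875
1.09 [101. -55.   0.] yaw turn -1.0
1.22 [108. -68.   0.] yaw turn -1.125
1.34 [114. -82.   0.] yaw turn -1.25
1.47 [118. -97.   0.] yaw turn -1.375
1.59 [ 120. -112.    0.] yaw turn -1.5
1.72 [ 120. -127.    0.] yaw turn -1.625
1.84 [ 118. -141.    0.] yaw turn -1.75
```

Emit:
jog_arm([
  {"translation":[20,-4,0],"turn":[0,0,-0.03]},
  {"translation":[41,-7,10],"turn":[0,0,-0.036]},
  {"translation":[41,-7,45],"turn":[0,0,-0.036]},
  {"translation":[41,-7,80],"turn":[0,0,-0.036]},
  {"translation":[41,-7,110],"turn":[0,0,-0.036]},
  {"translation":[41,-7,128],"turn":[0,0,-0.036]},
  {"translation":[41,-7,128],"turn":[0,0,-0.036]},
  {"translation":[41,-7,128],"turn":[0,0,-0.036]},
  {"translation":[41,-7,128],"turn":[0,0,-0.036]},
])

```text
clock: 3.1
position: [0.5707, -0.2357, 0.2044]
ee_rot: [3.14, 0.055, 0.003]
force: [-0.4, 0.6, 0.2]
width: 1.0
```

Emit:
jog_arm([
  {"translation":[0,0,0],"turn":[0,0,0]},
  {"translation":[0,0,0],"turn":[0,0,0]},
  {"translation":[0,0,0],"turn":[0,0,0]},
  {"translation":[0,0,0],"turn":[0,0,0]},
  {"translation":[0,0,0],"turn":[0,0,0]},
  {"translation":[0,0,0],"turn":[0,0,0]},
  {"translation":[0,0,0],"turn":[0,0,0]},
  {"translation":[0,0,0],"turn":[0,0,0]},
], claw=1, grip_force=5)

```text
clock: 3.77
position: [0.5701, -0.2349, 0.2027]
ee_rot: [-3.141, -0.057, 0.0]
force: [-0.3, -0.3, -0.6]
width: 0.471
```

```bash
python3 - <<'E'
from h import *
v=np.load("v.npy");k=world(v,"latch_knob");k[2]=.203;delta(k,rot(0,v[2]+v[3]))
i=arm.get_image("wrist");cv2.imwrite("pics/w2.png",i)
E
```

```text
t 3.77 pos [ 0.5701 -0.2349  0.2027] F [-0.3 -0.3 -0.6] w 0.471 j [ 0.55  0.47 -0.36  1.6   0.18  1.1   0.18]
shift [-1.  2. -0.] turn [-0.     0.     0.003]
```

View pics/w2.png

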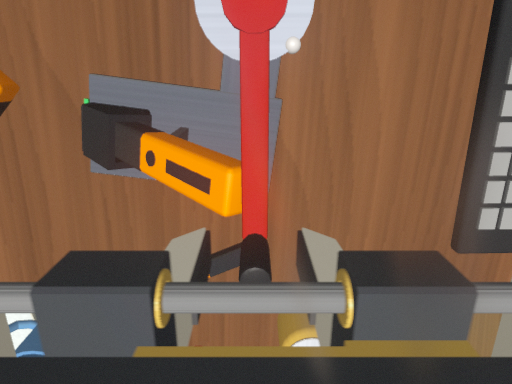

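The knob at (255,260) is centred between the fingers, which are still closing.

Emit:
jog_arm([
  {"translation":[0,0,0],"turn":[0,0,0]},
  {"translation":[0,0,0],"turn":[0,0,0]},
  {"translation":[0,0,0],"turn":[0,0,0]},
  {"translation":[0,0,0],"turn":[0,0,0]},
  {"translation":[0,0,0],"turn":[0,0,0]},
  {"translation":[0,0,0],"turn":[0,0,0]},
])

```text
clock: 4.32
position: [0.5701, -0.235, 0.2027]
ee_rot: [3.141, 0.056, 0.0]
force: [-0.3, 0.2, -0.2]
width: 0.163
```

Emit:
jog_arm([
  {"translation":[8,-1,0],"turn":[0,0,-0.06]},
  {"translation":[15,-1,0],"turn":[0,0,-0.125]},
  {"translation":[22,-2,0],"turn":[0,0,-0.19]},
  {"translation":[30,-4,0],"turn":[0,0,-0.25]},
  {"translation":[37,-6,0],"turn":[0,0,-0.31]},
  {"translation":[44,-8,0],"turn":[0,0,-0.375]},
])

```text
clock: 4.82
position: [0.6138, -0.2249, 0.2027]
ee_rot: [-3.074, -0.645, 0.001]
force: [-2.1, 3.2, 0.7]
width: 0.161
```

```bash
python3 - <<'E'
from h import *
v=np.load("v.npy");k=world([*v[:3],.47],"latch_knob");k[2]=.203;M=rot(0,v[2]+.47);delta(k,M)
for q in np.arange(.47,1.86,.125):
    p=world([*v[:3],q],"latch_knob"); p[2]=.203; print(round(q,2),(M.T@(p-k)*1000).round(0),"yaw turn",round(-(q-.47),3))
E
```

```text
t 4.82 pos [ 0.6138 -0.2249  0.2027] F [-2.1  3.2  0.7] w 0.161 j [ 0.55  0.54 -0.44  1.5   0.24  1.16  0.48]
shift [-2.  1. -0.] turn [-0.001  0.     0.005]
0.47 [0. 0. 0.] yaw turn -0.0
0.6 [15. -1.  0.] yaw turn -0.125
0.72 [30. -4.  0.] yaw turn -0.25
0.84 [44. -8.  0.] yaw turn -0.375
0.97 [ 58. -15.   0.] yaw turn -0.5
1.1 [ 70. -23.   0.] yaw turn -0.625
1.22 [ 82. -32.   0.] yaw turn -0.75
1.34 [ 92. -43.   0.] yaw turn -0.875
1.47 [101. -55.   0.] yaw turn -1.0
1.6 [108. -68.   0.] yaw turn -1.125
1.72 [114. -82.   0.] yaw turn -1.25
1.84 [118. -97.   0.] yaw turn -1.375
```

Emit:
jog_arm([
  {"translation":[13,0,0],"turn":[0,0,-0.12]},
  {"translation":[27,-3,0],"turn":[0,0,-0.24]},
  {"translation":[41,-7,0],"turn":[0,0,-0.36]},
  {"translation":[54,-13,0],"turn":[0,0,-0.48]},
  {"translation":[66,-21,0],"turn":[0,0,-0.6]},
  {"translation":[77,-29,0],"turn":[0,0,-0.72]},
  {"translation":[87,-39,0],"turn":[0,0,-0.84]},
  {"translation":[92,-46,0],"turn":[0,0,-0.92]},
  {"translation":[98,-54,0],"turn":[0,0,-1.0]},
  {"translation":[102,-61,0],"turn":[0,0,-1.06]},
  {"translation":[106,-68,0],"turn":[0,0,-1.12]},
  {"translation":[109,-73,0],"turn":[0,0,-1.17]},
], grip_force=10)

```text
clock: 5.82
position: [0.6827, -0.1146, 0.2025]
ee_rot: [-2.205, -2.235, 0.005]
force: [-10.7, -0.6, 5.5]
width: 0.162
```

```bash
python3 - <<'E'
from h import *
v=np.load("v.npy");k=world([*v[:3],1.7],"latch_knob");k[2]=.203;M=rot(0,v[2]+1.7);delta(k,M)
p=arm.observe()["position"]-world(v,"latch_hinge");print("q est",np.arctan2(p[1],p[0])+np.pi/2-v[2],"r",np.hypot(p[0],p[1]))
E
```

```text
t 5.82 pos [ 0.6827 -0.1146  0.2025] F [-10.7  -0.6   5.5] w 0.162 j [ 0.49  0.67 -0.71  1.37  0.43  1.26  1.35]
shift [ 6.  2. -1.] turn [-0.004  0.001 -0.055]
q est 1.6505660495872712 r 0.11805045555937976
```

Emit:
jog_arm([
  {"translation":[6,-2,0],"turn":[0,0,-0.05]},
  {"translation":[12,-3,0],"turn":[0,0,-0.1]},
  {"translation":[17,-4,0],"turn":[0,0,-0.13]},
  {"translation":[20,-4,0],"turn":[0,0,-0.15]},
  {"translation":[20,-4,0],"turn":[0,0,-0.15]},
  {"translation":[20,-4,0],"turn":[0,0,-0.15]},
])

```text
clock: 6.32
position: [0.681, -0.104, 0.2026]
ee_rot: [2.041, 2.378, -0.011]
force: [2.8, -19.5, 0.5]
width: 0.246
```

```bash
python3 - <<'E'
from h import *
v=np.load("v.npy");k=world([*v[:3],1.75],"latch_knob");k[2]=.203;M=rot(0,v[2]+1.75);delta(k,M)
p=arm.observe()["position"]-world(v,"latch_hinge");print("q est",np.arctan2(p[1],p[0])+np.pi/2-v[2],"r",np.hypot(p[0],p[1]))
E
```

```text
t 6.32 pos [ 0.681  -0.104   0.2026] F [  2.8 -19.5   0.5] w 0.246 j [ 0.49  0.67 -0.74  1.39  0.46  1.26  1.45]
shift [ 1.  3. -0.] turn [-0.     0.01   0.034]
q est 1.7412462086072218 r 0.11694730368023036
```

Emit:
jog_arm([
  {"translation":[-6,0,0],"turn":[0,0,0]},
  {"translation":[-6,0,0],"turn":[0,0,0]},
  {"translation":[-6,0,0],"turn":[0,0,0]},
  {"translation":[-6,0,0],"turn":[0,0,0]},
  {"translation":[-6,0,0],"turn":[0,0,0]},
  {"translation":[-6,0,-30],"turn":[0,0,0]},
  {"translation":[-6,0,-70],"turn":[0,0,0]},
  {"translation":[-6,-30,-100],"turn":[0,0,0]},
  {"translation":[-6,-70,-120],"turn":[0,0,0]},
  {"translation":[-6,-110,-130],"turn":[0,0,0]},
  {"translation":[-6,-110,-130],"turn":[0,0,0]},
  {"translation":[-6,-110,-130],"turn":[0,0,0]},
], claw=-0.2)

```text
clock: 7.32
position: [0.5713, -0.1186, 0.3344]
ee_rot: [2.036, 2.389, -0.001]
force: [0.9, -0.5, -0.5]
width: 0.6
```

```bash
python3 - <<'E'
from h import *
v=np.load("v.npy")
w=cam("wrist");i=arm.get_image("wrist");cv2.imwrite("pics/w3.png",i);
for q in("dock_mouth","latch_hinge","latch_knob","lamp"):
    l=arm.landmark_of("wrist",q);print(q,[(round(d["confidence"],2),np.round(d["at"],1)) for d in l],"pred",proj(w,world([*v[:3],1.75],q)).round(1))
t=cam("top");arm.get_image("top")
print([(round(d["confidence"],2),np.round(d["at"],1)) for d in arm.landmark_of("top","latch_knob")],proj(t,world([*v[:3],1.75],"latch_knob")),proj(t,world([*v[:3],1.55],"latch_knob")))
p=np.array([.36,-.2,.28]);delta(p,rot(-.785,v[2]+np.pi/2))
E
```

```text
dock_mouth [(0.67, array([188.6,  39.9]))] pred [189.6  41.7]
latch_hinge [(0.64, array([253.9, 170.1]))] pred [257.1 171.8]
latch_knob [(0.94, array([244.6, 292. ]))] pred [251.3 293. ]
lamp [(0.8, array([179.2,  67.4])), (0.63, array([78.8, 70. ]))] pred [179.5  69.8]
[(0.5, array([124.6, 245.9]))] [273.31606315 117.30138989] [281.55854071 117.1653289 ]
t 7.67 pos [ 0.5733 -0.1178  0.3319] F [ 0.2 -0.2 -0.4] w 0.606 j [ 0.67  0.42 -0.82  1.46  0.31  1.4   1.57]
shift [ -47. -224.   52.] turn [-0.783 -0.088  0.21 ]
```

View pics/w3.png

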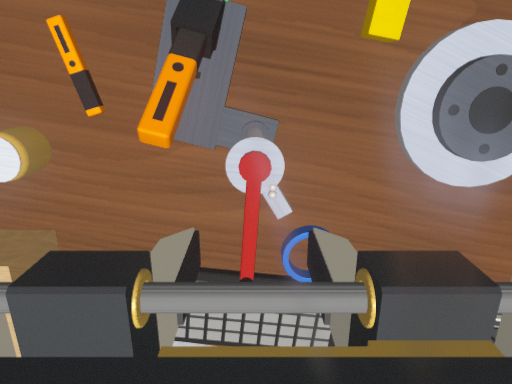

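The red arm now runs from the hub at (255,168) to the knob at (245,285), within about 0.03 rad of the stop. It stayed there after release. The lamp is still in its pocket at (180,70).

```bash
cat >> h.py <<'E'
def grasp(v,s=.055,back=0.,ins=.019,tilt=-np.pi/4):
    M=rot(tilt,v[2]+np.pi/2); m=world(v,"dock_mouth"); ax=R.from_euler('z',v[2]).apply([.70711,0,.70711])
    return m+s*ax+(ins-back)*M[:,2],M
E
python3 - <<'E'
from h import *
v=np.load("v.npy")
p,M=grasp(v,back=.15);print(p,M.round(2));delta(p,M)
E
```

```text
[ 0.41018584 -0.20762851  0.19652204] [[ 0.06  0.71  0.71]
 [ 1.   -0.04 -0.04]
 [ 0.    0.71 -0.71]]
t 7.67 pos [ 0.5733 -0.1178  0.3319] F [ 0.2 -0.2 -0.4] w 0.606 j [ 0.67  0.42 -0.82  1.46  0.31  1.4   1.57]
shift [ -63. -175.  135.] turn [-0.783 -0.088  0.21 ]
```

Emit:
jog_arm([
  {"translation":[-10,-40,0],"turn":[0,0,0]},
  {"translation":[-20,-75,0],"turn":[-0.08,-0.01,0.02]},
  {"translation":[-30,-105,10],"turn":[-0.18,-0.02,0.05]},
  {"translation":[-38,-125,30],"turn":[-0.28,-0.03,0.075]},
  {"translation":[-45,-140,50],"turn":[-0.38,-0.04,0.1]},
  {"translation":[-52,-155,70],"turn":[-0.48,-0.05,0.13]},
  {"translation":[-58,-165,90],"turn":[-0.58,-0.065,0.155]},
  {"translation":[-63,-175,110],"turn":[-0.68,-0.076,0.18]},
  {"translation":[-63,-175,125],"turn":[-0.783,-0.088,0.21]},
  {"translation":[-63,-175,135],"turn":[-0.783,-0.088,0.21]},
  {"translation":[-63,-175,135],"turn":[-0.783,-0.088,0.21]},
  {"translation":[-63,-175,135],"turn":[-0.783,-0.088,0.21]},
])

```text
clock: 8.67
position: [0.4393, -0.2333, 0.1959]
ee_rot: [1.891, 1.758, 0.671]
force: [-0.8, 1.1, -1.2]
width: 0.602
```

```bash
python3 - <<'E'
from h import *
v=np.load("v.npy");p,M=grasp(v,back=.15);delta(p,M)
w=cam("wrist");i=arm.get_image("wrist");cv2.imwrite("pics/w4.png",i)
for q in("dock_mouth","latch_hinge","lamp"):
    l=arm.landmark_of("wrist",q);print(q,[(round(d["confidence"],2),np.round(d["at"],1)) for d in l],"pred",proj(w,world([*v[:3],1.75],q)).round(1))
E
```

```text
t 8.67 pos [ 0.4393 -0.2333  0.1959] F [-0.8  1.1 -1.2] w 0.602 j [ 1.78  0.32 -1.26  2.36 -0.64  0.12  2.74]
shift [ 24. -24. -19.] turn [-0.095 -0.028 -0.024]
dock_mouth [(0.93, array([275.6, 100.2]))] pred [278.  100.7]
latch_hinge [] pred [411.2 318.6]
lamp [(0.86, array([278.3, 154.9])), (0.64, array([121.4, 109.2]))] pred [278.5 158.5]
```

View pics/w4.png

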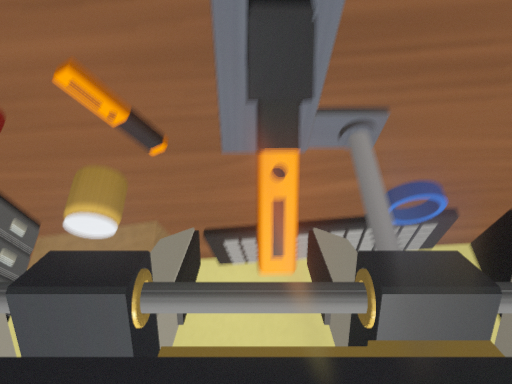

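The jaws line up with the lamp at (278,210). The arm has run into joint limits here (j3, j6 and j7), so I'll fit the kinematics from the logged poses and pick a reachable grasp.

```bash
cat > kin.py <<'E'
from h import *
import itertools
D=[([1.065,.434,.025,1.573,-.012,1.134,-.075],(.2447,-.5745,.2259),(-2.62,1.732,.002)),
([.68,.3,-.35,1.53,.1,1.33,.33],(.4949,-.2804,.331),(3.141,.01,.001)),
([.6,.33,-.36,1.49,.12,1.34,.23],(.5281,-.2436,.3308),(-3.14,-.011,-.002)),
([.55,.47,-.36,1.6,.18,1.1,.18],(.5701,-.2349,.2027),(-3.141,-.057,0)),
([.55,.54,-.44,1.5,.24,1.16,.48],(.6138,-.2249,.2027),(-3.074,-.645,.001)),
([.49,.67,-.71,1.37,.43,1.26,1.35],(.6827,-.1146,.2025),(-2.205,-2.235,.005)),
([.67,.42,-.82,1.46,.31,1.4,1.57],(.5733,-.1178,.3319),(2.036,2.389,-.001)),
([1.78,.32,-1.26,2.36,-.64,.12,2.74],(.4393,-.2333,.1959),(1.891,1.758,.671))]
def fk(q,P,sg):
    h,a,L1,e,L2,b,L3=P; T=np.eye(3);p=np.array([0,0,h])
    T=T@R.from_euler('z',sg[0]*q[0]).as_matrix(); T=T@R.from_euler('y',q[1]).as_matrix()
    p=p+T@[a,0,L1]; T=T@R.from_euler('z',sg[1]*q[2]).as_matrix()
    p=p+T@[e,0,0]; T=T@R.from_euler('y',q[3]).as_matrix(); p=p+T@[-e,0,L2]
    T=T@R.from_euler('z',sg[2]*q[4]).as_matrix()@R.from_euler('y',q[5]).as_matrix(); p=p+T@[b,0,L3]
    return p,T@R.from_euler('z',sg[3]*q[6]).as_matrix()@np.diag([-1,-1,1])
def err(p,M,q,P,sg,w=.3):
    a,A=fk(q,P,sg);return np.r_[a-p,w*R.from_matrix(A.T@M).as_rotvec()]
def calib():
    best=None
    for sg in itertools.product((1,-1),repeat=4):
        if sg[0]==1: continue
        r=least_squares(lambda P:np.concatenate([err(np.array(p),R.from_rotvec(o).as_matrix(),q,P,sg) for q,p,o in D]),[.3,0,.35,0,.35,0,.25])
        if best is None or r.cost<best[0]: best=(r.cost,r.x,sg,r.fun)
    return best
LO=np.array([-2.62,-.44,-1.27,.08,-1.32,.12,-2.74]);HI=np.array([2.62,2.09,1.32,2.57,4.46,2,2.74])
def ik(p,M,P,sg,n=25,seed=0):
    g=np.random.default_rng(seed);best=None
    for i in range(n):
        q0=g.uniform(LO,HI)
        r=least_squares(lambda q:np.r_[err(p,M,q,P,sg),.002*(q-(LO+HI)/2)/(HI-LO)],q0,bounds=(LO,HI))
        e=np.linalg.norm(err(p,M,r.x,P,sg)); m=min((r.x-LO).min(),(HI-r.x).min())
        if best is None or (e<.004,-e if e>.004 else m)>best[0]: best=((e<.004,-e if e>.004 else m),r.x,e)
    return best
E
python3 - <<'E'
from kin import *
c,P,sg,f=calib();print(c,P.round(4),sg,np.abs(f).reshape(-1,6).max(0).round(3))
np.save("kin.npy",np.r_[P,sg])
v=np.load("v.npy")
for flip in(0,1):
  for tilt in(-.785,-.6,-.4,-.2,0):
    for back in (0,.1):
      p,M=grasp(v,tilt=tilt,back=back)
      if flip:M=M@np.diag([-1,-1,1])
      b=ik(p,M,P,sg,12);print(flip,tilt,back,"err",round(b[2],4),b[1].round(2))
E
```

```text
0.002856498357178444 [ 0.3182  0.0889  0.5773 -0.0125  0.4223  0.0728  0.3942] (-1, -1, -1, -1) [0.047 0.031 0.015 0.002 0.003 0.002]
0 -0.785 0 err 0.0312 [ 0.17  1.    1.32  2.57  4.46  1.65 -2.04]
0 -0.785 0.1 err 0.0411 [ 0.39  0.55  1.32  2.57 -1.32  1.31 -2.01]
0 -0.6 0 err 0.0077 [ 1.12  0.62 -1.27  2.57  2.05  0.64 -0.34]
0 -0.6 0.1 err 0.0023 [ 1.39  0.22 -1.03  2.35 -0.17  0.12  2.11]
0 -0.4 0 err 0.0 [ 0.88  0.4  -0.84  2.33  1.15  0.29  0.57]
0 -0.4 0.1 err 0.0 [ 1.12  0.22 -0.9   2.19  0.23  0.43  1.58]
0 -0.2 0 err 0.0 [ 0.82  0.46 -0.72  2.07  0.53  0.57  1.27]
0 -0.2 0.1 err 0.0 [ 0.75  0.26 -0.46  2.01  0.1   0.7   1.76]
0 0 0 err 0.0 [ 0.65  0.52 -0.49  1.89  0.33  0.81  1.49]
0 0 0.1 err 0.0 [ 0.59  0.38 -0.34  1.8   0.15  0.98  1.7 ]
1 -0.785 0 err 0.0312 [0.17 1.   1.32 2.57 4.46 1.65 1.1 ]
1 -0.785 0.1 err 0.0411 [ 0.39  0.55  1.32  2.57 -1.32  1.31  1.13]
1 -0.6 0 err 0.0096 [0.32 0.55 0.81 2.57 4.46 0.87 1.09]
1 -0.6 0.1 err 0.0023 [ 1.39  0.22 -1.02  2.35 -0.19  0.12 -1.01]
1 -0.4 0 err 0.0 [ 0.76  0.36 -0.34  2.23 -0.19  0.21 -0.98]
1 -0.4 0.1 err 0.0 [ 0.61  0.15  0.08  2.26 -0.56  0.46 -0.48]
1 -0.2 0 err 0.0 [ 0.45  0.4   0.06  2.07 -0.22  0.5  -0.95]
1 -0.2 0.1 err 0.0 [ 0.41  0.24  0.13  2.02 -0.19  0.71 -0.97]
1 0 0 err 0.0 [ 0.35  0.49  0.1   1.9  -0.07  0.76 -1.15]
1 0 0.1 err 0.0 [ 0.34  0.37  0.11  1.81 -0.05  0.97 -1.16]
```

```bash
cat >> kin.py <<'E'
def fk(q,P,sg):
    h,a0,a,L1,e,L2,f,b,L3,y1,y2,y3=P; T=R.from_euler('z',-q[0]).as_matrix();p=np.array([0,0,h])+T@[a0,0,0]
    T=T@R.from_euler('y',q[1]).as_matrix(); p=p+T@[a,y1,L1]; T=T@R.from_euler('z',-q[2]).as_matrix()
    p=p+T@[e,y2,0]; T=T@R.from_euler('y',q[3]).as_matrix(); p=p+T@[f,y3,L2]
    T=T@R.from_euler('z',-q[4]).as_matrix()@R.from_euler('y',q[5]).as_matrix(); p=p+T@[b,0,L3]
    return p,T@R.from_euler('z',-q[6]).as_matrix()@np.diag([-1,-1,1])
def calib():
    sg=None;x0=np.array([.32,0,0,.4,0,.4,0,.08,.35,0,0,0])
    g=lambda P:np.r_[np.concatenate([err(np.array(p),R.from_rotvec(o).as_matrix(),q,P,sg) for q,p,o in D]),.003*(P-x0)]
    r=least_squares(g,x0);return r.cost,r.x,sg,r.fun[:-12]
E
python3 - <<'E'
from kin import *
s=arm.observe(); D[-1]=(list(s["joints"]),tuple(s["position"]),tuple(s["ee_rot"]))
c,P,sg,f=calib();print(c,P.round(3));print((f.reshape(-1,6)[:,:3]*1000).round(0).tolist())
np.save("kin.npy",P)
v=np.load("v.npy")
for tilt in(-.65,-.55,-.45,-.35):
    for back,d in ((0,0),(.1,0),(0,.05)):
      p,M=grasp(v,s=.04+d,ins=.012,tilt=tilt,back=back)
      b=ik(p,M,P,sg,20);print(tilt,back,d,"err",round(b[2],4),b[1].round(2))
for tilt in (.13,.235,.335):
  M=rot(tilt,v[2]+np.pi/2); b=ik(np.array([.42,.18,.17]),M,P,sg,20);print("final",tilt,round(b[2],4),b[1].round(2))
E
```

```text
5.42897863555748e-05 [ 0.237  0.018 -0.02   0.555  0.035  0.412 -0.007  0.02   0.339 -0.035
 -0.01  -0.01 ]
[[-0.0, -1.0, 1.0], [-1.0, 3.0, -0.0], [1.0, -2.0, -1.0], [2.0, -2.0, 2.0], [-2.0, 0.0, 1.0], [2.0, 4.0, -1.0], [-2.0, -3.0, -0.0], [0.0, 0.0, -1.0]]
-0.65 0 0 err 0.0 [ 1.14  0.54 -0.91  2.49  2.62  0.38 -0.64]
-0.65 0.1 0 err 0.0 [ 0.43  0.12  0.16  2.54  4.44  0.34 -2.42]
-0.65 0 0.05 err 0.0 [ 1.23  0.55 -1.1   2.36  2.08  0.34 -0.13]
-0.55 0 0 err 0.0 [ 1.18  0.55 -1.03  2.39  1.96  0.33 -0.02]
-0.55 0.1 0 err 0.0 [ 1.55  0.32 -1.27  2.33  0.68  0.22  1.26]
-0.55 0 0.05 err 0.0 [ 1.14  0.48 -1.    2.27  1.45  0.27  0.45]
-0.45 0 0 err 0.0 [ 1.12  0.51 -0.98  2.3   1.36  0.32  0.54]
-0.45 0.1 0 err 0.0 [ 0.83  0.15 -0.41  2.26 -0.3   0.34  2.21]
-0.45 0 0.05 err 0.0 [ 1.11  0.49 -0.99  2.17  0.99  0.38  0.9 ]
-0.35 0 0 err 0.0 [ 1.06  0.51 -0.92  2.2   0.95  0.4   0.94]
-0.35 0.1 0 err 0.0 [ 0.68  0.17 -0.31  2.17 -0.12  0.48  1.99]
-0.35 0 0.05 err 0.0 [ 0.97  0.45 -0.82  2.09  0.62  0.45  1.24]
final 0.13 0.0 [-0.22  0.32 -0.32  1.96  0.03  0.99  0.96]
final 0.235 0.0 [-0.2   0.37 -0.32  1.89 -0.01  1.09  1.01]
final 0.335 0.0 [-0.18  0.43 -0.32  1.83 -0.04  1.19  1.05]
```

```bash
python3 - <<'E'
from kin import *
v=np.load("v.npy");P=np.load("kin.npy")
p1,M1=grasp(v,s=.04,tilt=-.1,back=.12);print(p1);delta(p1,M1)
# local solver simulation: where does it end for a later approach
q=np.array(arm.observe()["joints"])
for (b,t) in ((.12,-.1),(.1,-.3),(.08,-.45),(.04,-.45),(0,-.45)):
    p,M=grasp(v,s=.04,ins=.012,tilt=t,back=b)
    for k in range(1):
        r=least_squares(lambda x:np.r_[err(p,M,x,P,None),.01*(x-q)],q,bounds=(LO,HI));q=np.clip(r.x,LO+1e-6,HI-1e-6)
    print(b,t,round(np.linalg.norm(err(p,M,q,P,None)),4),q.round(2))
E
```

```text
[ 0.48199458 -0.21199158  0.19377982]
t 8.87 pos [ 0.447  -0.2352  0.203 ] F [-0.4  0.5  0.3] w 0.598 j [ 1.78  0.31 -1.27  2.35 -0.64  0.12  2.74]
shift [25. 20. 29.] turn [ 0.601 -0.017  0.003]Traceback (most recent call last):
  File "<stdin>", line 9, in <module>
    return func(*args, **kwargs)
    raise ValueError("Initial guess is outside of provided bounds")
ValueError: Initial guess is outside of provided bounds
```

Emit:
jog_arm([
  {"translation":[5,20,-15],"turn":[0.1,0,0]},
  {"translation":[10,30,-10],"turn":[0.2,0,0]},
  {"translation":[15,40,-5],"turn":[0.3,0,0]},
  {"translation":[20,45,0],"turn":[0.4,0,0]},
  {"translation":[25,50,0],"turn":[0.5,0,0]},
  {"translation":[25,50,0],"turn":[0.6,-0.01,0]},
  {"translation":[25,50,0],"turn":[0.6,-0.01,0]},
  {"translation":[25,50,0],"turn":[0.6,-0.01,0]},
  {"translation":[25,50,0],"turn":[0.6,-0.01,0]},
])

```text
clock: 9.62
position: [0.4901, -0.2094, 0.2375]
ee_rot: [2.224, 2.117, 0.112]
force: [0.1, 1.3, -0.1]
width: 0.601
```

```bash
cat > sim.py <<'E'
from kin import *
v=np.load("v.npy");P=np.load("kin.npy")
p1,M1=grasp(v,s=.04,tilt=-.1,back=.15);delta(p1,M1)
q=np.clip(np.array(arm.observe()["joints"]),LO+1e-4,HI-1e-4)
for (b,t) in ((.15,-.1),(.12,-.2),(.1,-.3),(.09,-.4),(.08,-.45),(.04,-.45),(0,-.45)):
    p,M=grasp(v,s=.04,ins=.012,tilt=t,back=b)
    r=least_squares(lambda x:np.r_[err(p,M,x,P,None),.003*(x-q)],q,bounds=(LO,HI));q=np.clip(r.x,LO+1e-4,HI-1e-4)
    print(b,t,round(np.linalg.norm(err(p,M,q,P,None)),4),q.round(2))
E
python3 sim.py
```

```text
t 9.62 pos [ 0.4901 -0.2094  0.2375] F [ 0.1  1.3 -0.1] w 0.601 j [ 0.82  0.29 -0.61  1.82  0.17  0.99  1.67]
shift [ -3. -12.  13.] turn [ 0.001 -0.006  0.011]
0.15 -0.1 0.0 [ 0.83  0.28 -0.61  1.86  0.17  0.96  1.66]
0.12 -0.2 0.0 [ 0.88  0.25 -0.62  2.    0.15  0.75  1.7 ]
0.1 -0.3 0.0 [ 0.94  0.23 -0.64  2.11  0.12  0.56  1.75]
0.09 -0.4 0.0 [ 1.03  0.22 -0.7   2.2   0.06  0.38  1.83]
0.08 -0.45 0.0 [ 1.06  0.23 -0.72  2.25  0.05  0.28  1.85]
0.04 -0.45 0.0 [ 0.88  0.3  -0.56  2.27  0.11  0.18  1.78]
0 -0.45 0.0013 [ 0.82  0.39 -0.56  2.28  0.71  0.12  1.16]
```

```bash
python3 - <<'E'
from h import *
v=np.load("v.npy")
for b in(.08,.06,0): p,M=grasp(v,s=.04,ins=.012,tilt=-.4,back=b);print(b,p.round(3));delta(p,M)
E
```

```text
0.08 [ 0.466 -0.211  0.156]
t 9.62 pos [ 0.4901 -0.2094  0.2375] F [ 0.1  1.3 -0.1] w 0.601 j [ 0.82  0.29 -0.61  1.82  0.17  0.99  1.67]
shift [ -3. -32.  79.] turn [-0.299 -0.008  0.01 ]
0.06 [ 0.473 -0.211  0.137]
t 9.62 pos [ 0.4901 -0.2094  0.2375] F [ 0.1  1.3 -0.1] w 0.601 j [ 0.82  0.29 -0.61  1.82  0.17  0.99  1.67]
shift [ -3. -27.  98.] turn [-0.299 -0.008  0.01 ]
0 [ 0.497 -0.213  0.082]
t 9.62 pos [ 0.4901 -0.2094  0.2375] F [ 0.1  1.3 -0.1] w 0.601 j [ 0.82  0.29 -0.61  1.82  0.17  0.99  1.67]
shift [ -4.  -9. 155.] turn [-0.299 -0.008  0.01 ]
```

Emit:
jog_arm([
  {"translation":[-1,-15,10],"turn":[-0.08,0,0]},
  {"translation":[-3,-32,25],"turn":[-0.16,-0.01,0]},
  {"translation":[-3,-32,45],"turn":[-0.24,-0.01,0.01]},
  {"translation":[-3,-32,65],"turn":[-0.3,-0.01,0.01]},
  {"translation":[-3,-32,79],"turn":[-0.3,-0.01,0.01]},
  {"translation":[-3,-32,79],"turn":[-0.3,-0.01,0.01]},
  {"translation":[-3,-32,79],"turn":[-0.3,-0.01,0.01]},
])

```text
clock: 10.2
position: [0.4607, -0.2132, 0.1535]
ee_rot: [2.063, 1.927, 0.39]
force: [1.0, -0.5, 0.5]
width: 0.601
```

```bash
python3 - <<'E'
from h import *
v=np.load("v.npy")
w=cam("wrist");i=arm.get_image("wrist");cv2.imwrite("pics/w5.png",i)
for q in("dock_mouth","lamp"):
    l=arm.landmark_of("wrist",q);print(q,[(round(d["confidence"],2),np.round(d["at"],1)) for d in l],"pred",proj(w,world([*v[:3],1.75],q)).round(1))
p,M=grasp(v,s=.04,ins=.012,tilt=-.4);delta(p,M);g=p-.012*M[:,2]
print("axis point pred",proj(w,g))
E
```

```text
dock_mouth [(0.66, array([257.4, 150.3])), (0.34, array([259. , 211.3]))] pred [257.1 153.3]
lamp [(0.89, array([100.8, 176. ])), (0.67, array([258.9, 212.4]))] pred [257.4 216.8]
t 10.35 pos [ 0.4621 -0.2138  0.1544] F [ 0.3 -0.1  0.2] w 0.602 j [ 0.99  0.24 -0.64  2.22  0.06  0.34  1.84]
shift [ 3.  4. 80.] turn [ 0.001  0.004 -0.007]
axis point pred [257.3426853  209.67110776]
```

View pics/w5.png

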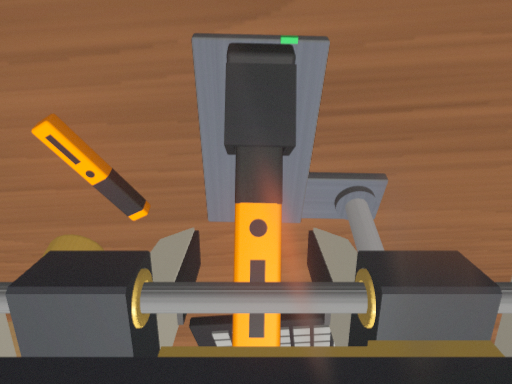

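The lamp is centred between the fingers at column 258, and the pocket mouth is at row 150. The pads will land about 40 mm beyond it. I'll advance and grip.

Emit:
jog_arm([
  {"translation":[3,4,15],"turn":[0,0,0]},
  {"translation":[3,4,30],"turn":[0,0,0]},
  {"translation":[3,4,45],"turn":[0,0,0]},
  {"translation":[3,4,60],"turn":[0,0,0]},
  {"translation":[3,4,70],"turn":[0,0,0]},
  {"translation":[3,4,80],"turn":[0,0,0]},
  {"translation":[3,4,80],"turn":[0,0,0]},
  {"translation":[3,4,80],"turn":[0,0,0]},
])

```text
clock: 11.02
position: [0.4963, -0.2128, 0.0809]
ee_rot: [2.065, 1.927, 0.391]
force: [-0.6, 0.4, 0.2]
width: 0.597
```

```bash
python3 - <<'E'
from h import *
v=np.load("v.npy")
p,M=grasp(v,s=.04,ins=.012,tilt=-.4);delta(p,M)
ax=R.from_euler('z',v[2]).apply([.70711,0,.70711]);Rt=R.from_rotvec(arm.observe()["ee_rot"]).as_matrix();print("draw 10mm in tool",Rt.T@ax*10, "up",Rt.T@[0,0,10])
E
```

```text
t 11.02 pos [ 0.4963 -0.2128  0.0809] F [-0.6  0.4  0.2] w 0.597 j [ 0.72  0.39 -0.41  2.25  0.23  0.16  1.65]
shift [-0.  1. -1.] turn [-0.001  0.002 -0.008]
draw 10mm in tool [ 0.06165855  9.26259781 -3.76847323] up [ 7.53268044e-03  3.88510506e+00 -9.21443986e+00]
```

Emit:
jog_arm([
  {"translation":[0,0,0],"turn":[0,0,0]},
  {"translation":[0,0,0],"turn":[0,0,0]},
  {"translation":[0,0,0],"turn":[0,0,0]},
  {"translation":[0,0,0],"turn":[0,0,0]},
  {"translation":[0,0,0],"turn":[0,0,0]},
  {"translation":[0,0,0],"turn":[0,0,0]},
  {"translation":[0,0,0],"turn":[0,0,0]},
  {"translation":[0,0,0],"turn":[0,0,0]},
  {"translation":[0,0,0],"turn":[0,0,0]},
  {"translation":[0,0,0],"turn":[0,0,0]},
], claw=1, grip_force=35)

```text
clock: 11.85
position: [0.4956, -0.2132, 0.0808]
ee_rot: [2.066, 1.926, 0.39]
force: [-3.0, 1.3, 7.7]
width: 0.344
```

Emit:
jog_arm([
  {"translation":[0,4,-2],"turn":[0,0,0]},
  {"translation":[0,9,-4],"turn":[0,0,0]},
  {"translation":[0,14,-6],"turn":[0,0,0]},
  {"translation":[0,14,-6],"turn":[0,0,0]},
])

```text
clock: 12.18
position: [0.5069, -0.2138, 0.0921]
ee_rot: [2.066, 1.926, 0.39]
force: [-4.1, 1.2, 6.2]
width: 0.344
```

Emit:
jog_arm([
  {"translation":[0,5,-2],"turn":[0,0,0]},
  {"translation":[0,10,-4],"turn":[0,0,0]},
  {"translation":[0,15,-6],"turn":[0,0,0]},
  {"translation":[0,20,-8],"turn":[0,0,0]},
  {"translation":[0,25,-10],"turn":[0,0,0]},
  {"translation":[0,30,-12],"turn":[0,0,0]},
  {"translation":[0,35,-14],"turn":[0,0,0]},
  {"translation":[0,35,-14],"turn":[0,0,0]},
])

```text
clock: 12.85
position: [0.534, -0.2158, 0.1188]
ee_rot: [2.065, 1.926, 0.391]
force: [-3.7, 0.7, 7.0]
width: 0.344
```

```bash
python3 - <<'E'
from h import *
v=np.load("v.npy")
p,M=grasp(v,s=.04+.053,ins=.012,tilt=-.4);delta(p,M)
E
```

```text
t 12.85 pos [ 0.534  -0.2158  0.1188] F [-3.7  0.7  7. ] w 0.344 j [ 0.73  0.37 -0.46  2.13  0.2   0.29  1.66]
shift [ 1.  0. -1.] turn [-0.     0.003 -0.008]
```

Emit:
jog_arm([
  {"translation":[0,5,-5],"turn":[0,0,0]},
  {"translation":[-2,8,-14],"turn":[0,0,0]},
  {"translation":[-5,12,-25],"turn":[0,0,0]},
  {"translation":[-10,18,-40],"turn":[0,0,0]},
  {"translation":[-15,26,-60],"turn":[0,0,0]},
  {"translation":[-15,38,-90],"turn":[0,0,0]},
  {"translation":[-15,52,-120],"turn":[0,0,0]},
  {"translation":[-15,65,-150],"turn":[0,0,0]},
  {"translation":[-15,65,-150],"turn":[0,0,0]},
  {"translation":[-15,65,-150],"turn":[0,0,0]},
  {"translation":[-15,65,-150],"turn":[0,0,0]},
])

```text
clock: 13.77
position: [0.5332, -0.2309, 0.2807]
ee_rot: [2.066, 1.927, 0.389]
force: [-1.2, 0.3, -4.1]
width: 0.348
```

```bash
python3 - <<'E'
from h import *
v=np.load("v.npy")
for n in ("scene","top"): cv2.imwrite(f"pics/{n}5.png",arm.get_image(n))
a,b=cv2.imread("pics/scene5.png")[60:300,100:420],cv2.imread("pics/top5.png")[90:330,120:440]
cv2.imwrite("pics/both5.png",np.vstack([cv2.resize(a,None,fx=1.2,fy=1.2),cv2.resize(b,None,fx=1.2,fy=1.2)]))
t=cam("top");l=arm.landmark_of("top","latch_knob");print([(round(d["confidence"],2),np.round(d["at"],1)) for d in l],proj(t,world([*v[:3],1.75],"latch_knob")).round(1),proj(t,world([*v[:3],1.4],"latch_knob")).round(1))
for c in("top","scene"):
  print(c,[(round(d["confidence"],2),np.round(d["at"],1)) for d in arm.landmark_of(c,"disc")])
  for d in arm.trace(c,"disc")[:2]: print(d["confidence"],d["box"])
print(arm.observe()["force"])
E
```

```text
[(0.97, array([277.9, 118. ]))] [273.3 117.3] [287.7 118.1]
top [(0.93, array([188. , 192.8]))]
0.55 [159.4, 158.3, 62.4, 63.8]
scene [(0.74, array([414.5, 217.1])), (0.64, array([323. , 244.4]))]
0.62 [283.4, 211.1, 81.4, 62.5]
[ 0.57619165 -0.46418171 -2.36050658]
```

View pics/both5.png

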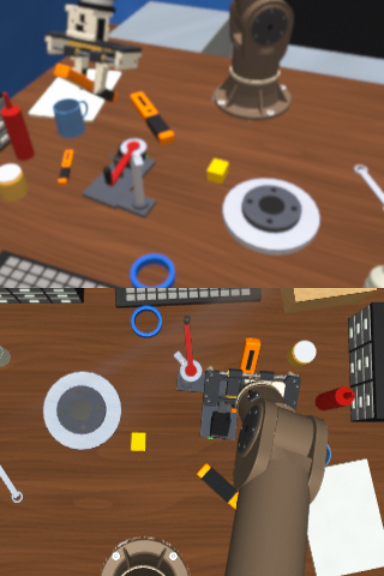

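The lamp is held clear of the dock in both views (top half: (75,80), bottom half: (250,355)). The dock is empty and the red arm points outward. I'll measure its angle from the red pixels and compute the final move.

```bash
python3 - <<'E'
from kin import *
v=np.load("v.npy");t=cam("top");i=cv2.imread("pics/top5.png").astype(int)
m=(i[...,2]>130)&(i[...,1]<60)&(i[...,0]<60);ys,xs=np.nonzero(m);k=(ys>112)&(ys<170)&(xs>260)&(xs<300);ys,xs=ys[k],xs[k]
pt=np.array([onplane(t,(x,y),.192)[:2] for x,y in zip(xs,ys)])
far=pt[pt[:,0]>pt[:,0].min()+.035]  # shaft only
for nm,q in(("shaft",far),):
    c=q.mean(0);d=np.linalg.svd(q-c)[2][0];d*=np.sign(d[0]);print(nm,len(q),c,"world ang",np.arctan2(d[1],d[0]),"latch",np.arctan2(d[1],d[0])+np.pi/2-v[2],"ext",pt.min(0),pt.max(0))
s=cam("scene");D1=tri([(t,np.array([188,192.0])),(s,np.array([323,244.]))])
print("disc",D1,"box ctr top at .02",onplane(t,(159.4+31.2,158.3+31.9),.02),"mouth",world(v,"dock_mouth"))
P=np.load("kin.npy")
disc=np.array([.486,.178]);yaw=v[2]
# lamp grasp: axis point at s=.04 =>lamp x = -.005 ; TCP = axis pt + .012 ztool(tilt .385)
ex=np.array([np.cos(yaw),np.sin(yaw),0]);light=np.r_[disc,.165]
o=light-.054*ex; o[2]=.170
for tilt in(.385,):
  M=rot(tilt,yaw+np.pi/2);pf=o-.005*ex+.012*M[:,2];print("final tcp",pf,ik(pf,M,P,None,10)[1:]);delta(pf,M)
E
```

```text
shaft 136 [ 0.63408005 -0.11312498] world ang 0.08691686144556958 latch 1.718398165857967 ext [ 0.5556261 -0.1287941] [ 0.68086365 -0.10546229]
disc (array([ 0.48368314,  0.17946298, -0.01243882]), [array([ 0.8, -0.2]), array([ 1., -0.])]) box ctr top at .02 [0.48649624 0.16765505 0.02      ] mouth [ 0.46382686 -0.21088772  0.065     ]
final tcp [0.42261019 0.18185154 0.15887842] (array([-0.1670757 ,  0.47765968, -0.32390885,  1.80396847, -0.05144543,
        1.21473302,  1.05457833]), np.float64(1.5573052101532117e-06))
t 14.12 pos [ 0.5333 -0.2307  0.2804] F [ 0.6 -0.5 -2.4] w 0.344 j [ 0.94  0.18 -0.62  1.9  -0.    0.71  1.85]
shift [ 404. -176.   59.] turn [ 0.782 -0.002 -0.009]
```

Emit:
jog_arm([
  {"translation":[20,-15,-10],"turn":[0.04,0,0]},
  {"translation":[50,-30,-20],"turn":[0.1,0,0]},
  {"translation":[85,-45,-30],"turn":[0.17,0,0]},
  {"translation":[120,-60,-40],"turn":[0.24,0,0]},
  {"translation":[155,-75,-50],"turn":[0.31,0,0]},
  {"translation":[190,-85,-58],"turn":[0.38,0,0]},
  {"translation":[225,-93,-61],"turn":[0.46,0,0]},
  {"translation":[260,-93,-61],"turn":[0.54,0,0]},
  {"translation":[295,-93,-61],"turn":[0.62,0,0]},
  {"translation":[330,-93,-61],"turn":[0.7,0,-0.01]},
  {"translation":[360,-93,-61],"turn":[0.78,0,-0.01]},
  {"translation":[385,-93,-61],"turn":[0.78,0,-0.01]},
])

```text
clock: 15.12
position: [0.4528, 0.1623, 0.2992]
ee_rot: [-2.063, -1.941, 0.382]
force: [-0.2, -0.7, -3.5]
width: 0.346
```

Emit:
jog_arm([
  {"translation":[15,0,0],"turn":[0,0,0]},
  {"translation":[18,0,0],"turn":[0,0,0]},
  {"translation":[18,0,0],"turn":[0,0,0]},
  {"translation":[18,0,0],"turn":[0,0,0]},
])

```text
clock: 15.45
position: [0.4526, 0.1779, 0.3015]
ee_rot: [-2.068, -1.946, 0.375]
force: [0.1, -0.3, -2.8]
width: 0.345
```

```bash
python3 - <<'E'
from h import *
v=np.load("v.npy");yaw=v[2];ex=np.array([np.cos(yaw),np.sin(yaw),0])
o=np.array([.485,.174,.17])-.059*ex;M=rot(.385,yaw+np.pi/2);delta(o+.012*M[:,2],M)
E
```

```text
t 15.45 pos [0.4526 0.1779 0.3015] F [ 0.1 -0.3 -2.8] w 0.345 j [ 0.15  0.5  -0.8   1.48  0.11  1.6   0.86]
shift [ -2.  24. 144.] turn [ 0.004 -0.     0.   ]
```

Emit:
jog_arm([
  {"translation":[0,3,15],"turn":[0,0,0]},
  {"translation":[-1,7,40],"turn":[0,0,0]},
  {"translation":[-1,11,65],"turn":[0,0,0]},
  {"translation":[-2,15,90],"turn":[0,0,0]},
  {"translation":[-2,19,115],"turn":[0,0,0]},
  {"translation":[-2,22,132],"turn":[0,0,0]},
  {"translation":[-2,24,144],"turn":[0,0,0]},
  {"translation":[-2,24,144],"turn":[0,0,0]},
  {"translation":[-2,24,144],"turn":[0,0,0]},
  {"translation":[-2,24,144],"turn":[0,0,0]},
  {"translation":[-2,24,144],"turn":[0,0,0]},
])

```text
clock: 16.37
position: [0.4219, 0.1786, 0.1602]
ee_rot: [-2.069, -1.947, 0.372]
force: [-0.5, 0.3, -2.6]
width: 0.345
```

```bash
python3 - <<'E'
from h import *
v=np.load("v.npy");yaw=v[2];ex=np.array([np.cos(yaw),np.sin(yaw),0])
o=np.array([.485,.174,.17])-.059*ex;M=rot(.385,yaw+np.pi/2);delta(o+.012*M[:,2],M)
a=arm.get_image("scene");b=arm.get_image("top");c=arm.get_image("wrist")
for n,i in(("scene",a),("top",b),("wrist",c)):cv2.imwrite(f"pics/{n}6.png",i)
cv2.imwrite("pics/fin.png",np.hstack([cv2.resize(a[90:330,190:450],None,fx=1.5,fy=1.5),cv2.resize(c,None,fx=.79,fy=.9375)[:360]]))
lo=np.array([.485,.174,.17])-.054*ex
w=cam("wrist")
for n in("scene","top","wrist"):
  C=cam(n);print(n,[(round(d["confidence"],2),np.round(d["at"],1)) for d in arm.landmark_of(n,"lamp")],"pred",proj(C,lo).round(1),"head",proj(C,lo+.095*ex).round(1),"tail",proj(C,lo-.095*ex).round(1))
E
```

```text
t 16.37 pos [0.4219 0.1786 0.1602] F [-0.5  0.3 -2.6] w 0.345 j [ 0.14  0.59 -0.78  1.74  0.17  1.28  0.83]
shift [-1.  0.  1.] turn [ 0.005 -0.002  0.   ]
scene [(0.82, array([222.3, 153.8])), (0.77, array([154. , 197.3])), (0.75, array([338.3, 181.4]))] pred [336.  182.9] head [325.1 205.2] tail [345.6 163.4]
top [(0.78, array([349. , 183.8])), (0.57, array([179.6, 203. ])), (0.29, array([303.9, 195.8]))] pred [178.3 204.6] head [180.8 172.8] tail [175.8 236.8]
wrist [(0.64, array([253.5, 270.3]))] pred [251.9 271.9] head [251.5 482.9] tail [252.3  77.2]
```

View pics/fin.png

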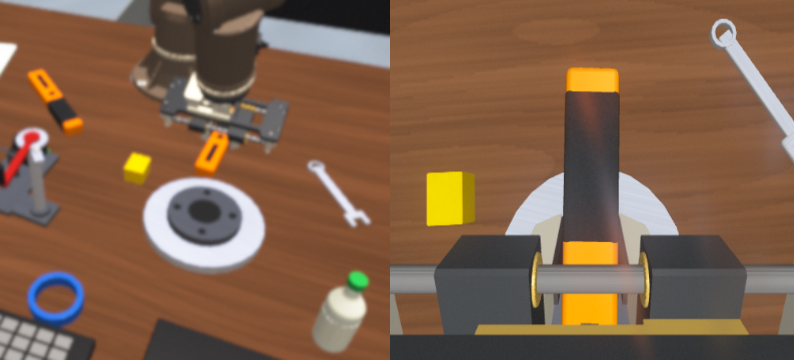

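The lamp is level with its back up: the head is at (210,152) in the left crop and the tail end at (592,68) in the right. The head and tail lie within about 5 px of where a level lamp over the disc should appear. Nothing is touching. Handing in.

```bash
python3 -c "
from cell import arm
print(arm.sign_off(),arm.observe()['clock'],arm.observe()['force'],arm.observe()['width'])"
```

```text
the job is handed in; nothing more can be done
the job is handed in; nothing more can be done
```

I swung the red arm out to its end stop, drew the middle-sized lamp from the dock, and handed the job in at about 16.4 s. The robot still held the lamp over the disc. No verdict was reported.

**Last checks before handing in:**
- **Latch:** I read 1.718 rad from the red pixels in the top picture, taken after the lamp was out. The wrist view after release gave about 1.72. I did not measure it again after the lamp moved to the disc, but nothing passed near it.
- **Lamp pose:** the detected middle and the head and tail ends I read off the pictures lay within about 5 px of where a level lamp at 170 mm should appear. The strip was aimed at the disc centre, which I measured at about (0.485, 0.174).
- **Grip:** the jaw opening was steady at 31.7 mm, and the force was only about the lamp's weight.
- **Bystanders:** none looked disturbed in the pictures.

**What disagreed:**
- The network's knob point in the top view suggested a latch angle of about 1.64 to 1.69 rad. I trusted the pixel and wrist readings instead.
- Disc-centre estimates differed by about 12 mm, well inside the 50 mm allowed.
- A 45° grasp across the lamp was out of reach because of joint limits. I gripped it at a 0.4 rad tilt and made up the difference when levelling.

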